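# Clear the basket and pile the display bases

## Robot

A 6-joint arm with a two-finger parallel gripper is mounted at the origin on the work surface. World frame = base frame: x ahead of the robot, y to its left, z up, the work surface at z = 0. Lengths are in m, angles in rad, forces in N, time in s.
With the tool pointing down it reaches from about 0.3 to 0.775 m from the base axis. Payload 14.6 kg.
Tool frame: the origin (TCP) lies at the centre of the arm's flange, where the gripper is bolted on; the fingertips stand 199 mm ahead of it and the grasp point (between the pads) lies 180 mm ahead of it; z points along the fingers, y is the line along which they close (so a half turn about z gives the same grasp; the last joint's range is limited). The gripper opens to 94 mm and grips with 3 to 60 N. Pads are 16 mm wide; open, the fingers measure 119 mm over their backs; the gripper's body (75 mm by 177 mm) begins 78 mm behind the grasp point.
Start: joints at [1.274, 0.3, 1.521, -0, 1.321, -0.067], TCP at [0.125, 0.536, 0.405] pointing down, gripper open.
Joint ranges: [-3.03, 3.03], [-0.79, 2.21], [0.23, 2.52], [-1.04, 4.18], [0, 3.07], [-2.55, 2.55]. Speed limits (rad/s): [2.22, 2.22, 2.57, 3.14, 3.14, 3.14].

## Interface

Orientations are given as [roll, pitch, yaw] about the fixed x, y, z axes, in that order (R = Rz(yaw) Ry(pitch) Rx(roll)).
In Python, from station import ctrl gives the robot as it stands. The module is installed in compiled form; this text tells all that it offers.
- The arm moves only by the tool servo_tool, never from a script. Its argument "motion" is a list of rows, each a list of 5 numbers: the closure, from 0 (fully open) to 1 (shut), then the shift along the world's x, y, z in cm, then the turn about the world's z in degrees. A call has 1 to 20 rows; each row is the pose to reach, as a shift and turn from the pose commanded when the call began; what a row does not reach only later rows make up. A row lasts 1/8 s, in which the tool goes at most 62.5 mm and 10.7 degrees, less where a joint would pass 70% of its speed; a pose out of reach is approached as far as the arm can. A call with a gripper value outside its range is refused whole. The fingers move at their own pace and stop on an object; "squeeze" is the grip in N (left out, the last holds). Time passes only in rows, so rows that repeat a pose let the fingers close. It gives the time, the measured TCP pose, the force, the opening and the grip force at its end, in the units of the state.
- ctrl.get_obs(): the state, without advancing time (a new reading comes with each control period).
- ctrl.camera(name): name is "scene" or "top"; returns a dict with "image" (400x640x3 uint8, red, green, blue), "fx", "fy", "cx", "cy" (pixels), "dist" ([k1, k2, p1, p2, k3] as OpenCV has them; the pictures are not rectified), "camera_from_world" (4x4, takes a point from world to camera coordinates). Camera axes: x right, y up, looking along -z (the intrinsics and any distortion apply to the point x, -y, -z); pixel columns grow to the right and rows downward; lengths in m; the calibration is good to about 2 mm. A picture is of the moment at which its call begins. There is no depth.
- ctrl.hand_in(): hands the job in; it is judged then, once.
The state is a dict: "time_s": time; "qpos": joint angles; "joint_vel": joint speeds; "tau": joint torques, N m; "ee_pos": TCP position; "eef_rot": TCP orientation; "force": force on the tool from outside, world axes, zero at the start; "moment": the same for the moment, N m; "grip_width": finger opening in m; "grip_force": force on a finger pad.
Only numpy, scipy, OpenCV 4.12 (cv2) and the standard library are available. Lean on these libraries where they do the work, as an engineer would, in place of code of your own. Each camera call takes 0.05 s, during which the arm holds its last target. There are 200 camera calls.

## Task

The small blue parts basket is standing on the dark display base: first hang it by its handle on both prongs of the hook stand. Then put the oak base on the dark one and after that the white base on the oak one, setting them down without dropping them, so that the three form one square pile with all edges flush. Leave the dark base where it lies and do not disturb the other things on the bench.

Things in the scene. Friction and masses are not known exactly. Their poses are not given: they have to be found in the camera images.
- dark_base: rectangular display base (flat wooden plinth), dark brown wood, the bottom of the pile; the basket stands on it at the start, 120 (x) x 60 (y) x 16 mm high, about 90 g; origin at the centre of its underside, x along its length, z up
- oak_base: rectangular display base (flat wooden plinth), pale oak wood, 120 (x) x 60 (y) x 16 mm high, about 90 g; origin at the centre of its underside, x along its length, z up
- white_base: rectangular display base (flat wooden plinth), painted white, 120 (x) x 60 (y) x 16 mm high, about 90 g; origin at the centre of its underside, x along its length, z up
- basket: blue open box 110 (x) x 56 (y) x 45 mm, about 160 g, under a rigid steel arch handle in its x-z plane: legs at x = +-53.5 mm, a level 9 mm thick bar along x (x = -44 to 44 mm) with its axis 125 mm above the underside; the bar's middle 44 mm is a flat-sided black grip 13 mm thick (y), 24 mm high. Opening under the bar: z = 45 to 113 mm. Origin at the centre of the underside
- basket_grip (a point): centre of the black grip, on the axis of the basket's handle bar, 125 mm above the basket's underside; axes as the basket
- hook_stand: fixed stand, foot 110 x 130 x 12 mm, with two parallel 7 mm prongs at y = +-37 mm: each rises at x = 0 to z = 150 mm, runs to the front (-x) sloping down to its low point at x = -70, z = 142 mm, then up to a red 10 mm ball tip at x = -88, z = 168 mm; a cross rod joins the uprights at z = 90 mm. The handle bar belongs on both prongs, along y. Origin on the table midway between the uprights
- hook_seat (a point): midway between the prongs, at the lowest place of their upper sides: 68 mm in front (-x) of the uprights, 145.5 mm above the table; a hung handle bar's axis rests about 4 to 5 mm above it; axes as the stand
- vise: fixed small grey bench vise, 116 mm round foot, 85 x 62 mm head, 116 mm high, its screw bar reaching 70 mm to its -x; origin at the centre of its underside
- model_car: yellow model car, 100 (x) x 44 (y) x 38 mm, a bystander; origin under its centre
- model_caravan: white model caravan, 110 (x) x 48 (y) x 51 mm, a bystander; origin under its centre
- red_paint: small red paint jar, 34 mm diameter, 45 mm high, a bystander; origin at the centre of its underside
- blue_paint: small blue paint jar, 34 mm diameter, 45 mm high, a bystander; origin at the centre of its underside
- screwdriver: screwdriver with red handle lying on the mat, 170 mm long along its x, a bystander; origin under its middle
- glue_syringe: clear and green glue syringe lying on the mat, about 150 mm long along its x, 34 mm wide, 22 mm high, a bystander; origin under its barrel
Things that resemble listed ones, but are neither listed nor needed, are in the scene too. Of the things shaped like the basket, the blue one is meant.

How it is judged:
By the outcome, as a careful person would: the job done as asked, in the order asked, and still so for the second after the job is handed in, with the robot touching nothing.
It also fails if it takes over 69 s, if anything falls off the work surface, if the arm or the gripper's body presses on something with over 40 N, if the wrist force passes 120 N, or if a joint passes its speed limit or range.

## Working session

There is one attempt and no reset: what is moved stays moved. The work goes in short steps, Python scripts to look and compute and a tool call to move; the robot and the scene stay as the last step left them, time stands still between calls to the robot, and variables do not carry over. Pictures are saved under pics/ and viewed, at most 10 in all, crops included, and the job is handed in when it is done.

Besides the shell and the picture viewer there is one more tool, called after "Emit:" by a JSON object that holds its "api" and its "payload". servo_tool: Moves the arm, as the interface text tells. Its arguments: {"type":"object","properties":{"motion":{"type":"array","items":{"type":"array","items":{"type":"number"}}},"squeeze":{"type":"number"}},"required":["motion"]}

```bash
mkdir -p pics
cat > h.py <<'E'
import numpy as np, cv2, pickle
from station import ctrl
def grab(n,tag):
    c=ctrl.camera(n); cv2.imwrite(f'pics/{tag}.png',c['image'][:,:,::-1]); pickle.dump(c,open(f'pics/{tag}.pkl','wb')); return c
def load(tag): return pickle.load(open(f'pics/{tag}.pkl','rb'))
def K(c): return np.array([[c['fx'],0,c['cx']],[0,c['fy'],c['cy']],[0,0,1.]]),np.array(c['dist'],float)
def rays(c,px):
    k,d=K(c); p=cv2.undistortPoints(np.array(px,float).reshape(-1,1,2),k,d).reshape(-1,2)
    M=np.array(c['camera_from_world']); R=M[:3,:3]; o=-R.T@M[:3,3]
    return o,np.c_[p[:,0],-p[:,1],-np.ones(len(p))]@R
def onz(c,px,z):
    o,d=rays(c,px); return o+d*((z-o[2])/d[:,2])[:,None]
def proj(c,P):
    k,d=K(c); M=np.array(c['camera_from_world']); q=np.atleast_2d(P)@M[:3,:3].T+M[:3,3]; q=q*[1,-1,-1]
    return cv2.projectPoints(q,np.zeros(3),np.zeros(3),k,d)[0].reshape(-1,2)
E
python3 - <<'E'
from h import *
for n in('scene','top'):
    c=grab(n,n+'0'); M=np.array(c['camera_from_world']); print(n,(-M[:3,:3].T@M[:3,3]).round(3),c['fx'])
print(ctrl.get_obs())
E
```

```text
scene [1.323 0.728 0.962] 395.5831515716064
top [ 0.259 -0.075  1.567] 412.38978154362275
{'time_s': 0.1, 'qpos': array([ 1.27439872e+00,  3.00400647e-01,  1.52149175e+00,  1.36580454e-05,
        1.32064132e+00, -6.65750007e-02]), 'joint_vel': array([ 0.0007879 , -0.00108747, -0.00194727,  0.00028051, -0.00024843,
       -0.0015486 ]), 'tau': array([-2.08204224e-04, -5.32631993e+01, -3.53285229e+01,  7.09128915e-02,
        2.34872365e-02, -8.33913828e-05]), 'ee_pos': array([0.12527489, 0.53552082, 0.40416266]), 'eef_rot': array([-3.14065456e+00, -7.58053010e-05,  2.91176663e+00]), 'force': array([-0.09210657, -0.43319391,  0.4560665 ]), 'moment': array([-0.01253564,  0.02348838,  0.03912187]), 'grip_force': 0.0, 'grip_width': 0.09434335210767728}
```

View pics/scene0.png

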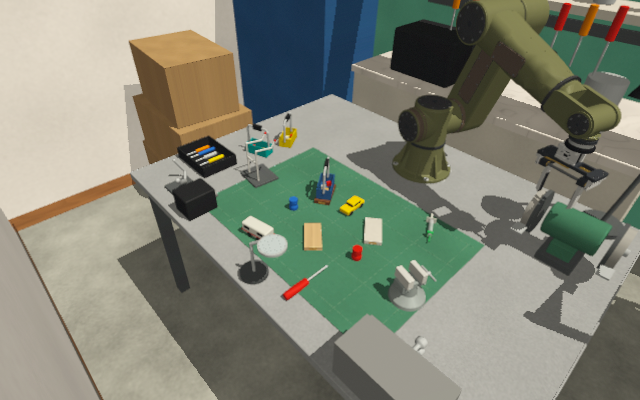

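View pics/top0.png

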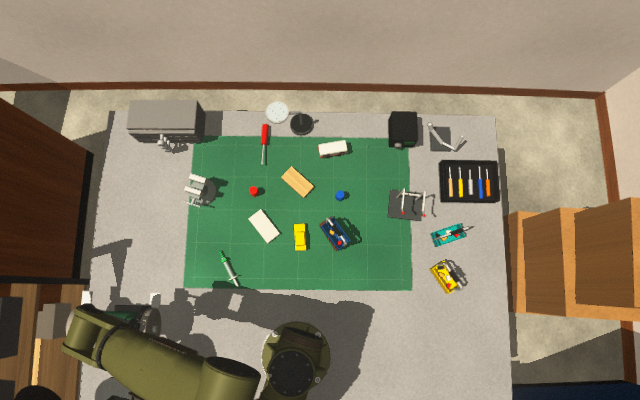

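Top view: the basket candidates are blue (336,233), teal (448,234) and yellow (445,276). The blue one stands on a dark base, which fits. The oak base is at (297,181), the white base at (263,225), and the hook stand at (405,205). Another bracket is at (445,137). I'll confirm in one enlarged crop.

Run:
```python
from h import *
t=load('top0')['image'][:,:,::-1]; s=load('scene0')['image'][:,:,::-1]
a=cv2.resize(t[165:265,300:450],None,fx=5.3,fy=4*5.3/4,interpolation=cv2.INTER_CUBIC)[:, :800]
a=cv2.resize(t[170:260,310:450],(466,300),interpolation=cv2.INTER_CUBIC)
b=cv2.resize(s[150:215,290:390],(462,300),interpolation=cv2.INTER_CUBIC)
d=cv2.resize(s[110:200,230:310],(267,300),interpolation=cv2.INTER_CUBIC)
e=cv2.resize(t[155:245,240:320],(267,300),interpolation=cv2.INTER_CUBIC)
r1=np.hstack([a,d])[:,:730]; r2=np.hstack([b,e])[:,:729]
r=np.zeros((600,733,3),np.uint8); r[:300,:r1.shape[1]]=r1; r[300:,:r2.shape[1]]=r2
cv2.imwrite('pics/crop1.png',r)
```

```text
(no output)
```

View pics/crop1.png

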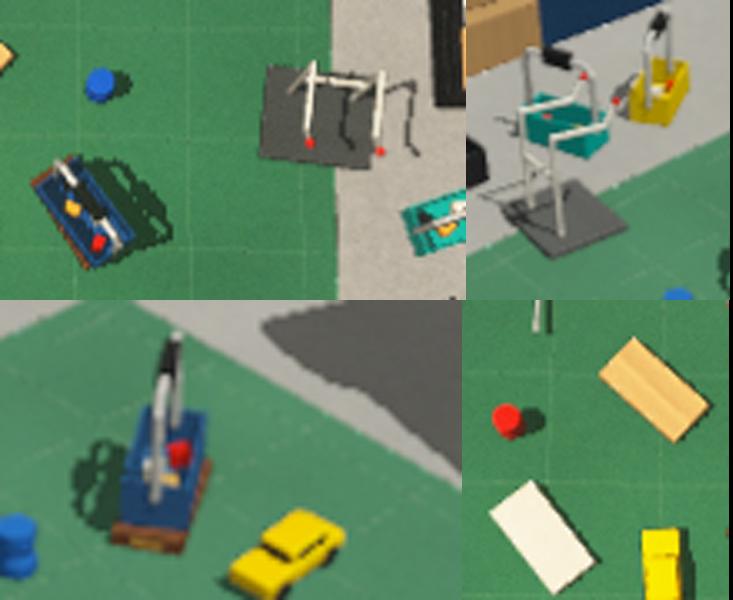

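The crop confirms it: the blue basket stands on the dark base at top (336,233). The two red ball tips of the hook stand, at top (403,213) and (424,215), point toward the robot. Next I measure.

```bash
cat >> h.py <<'E'
def tri(c1,p1,c2,p2):
    o1,d1=rays(c1,[p1]);o2,d2=rays(c2,[p2]);A=np.zeros((3,3));b=np.zeros(3);d=[]
    for o,v in((o1,d1[0]),(o2,d2[0])):
        v=v/np.linalg.norm(v);P=np.eye(3)-np.outer(v,v);A+=P;b+=P@o
    X=np.linalg.solve(A,b); return X,np.abs(proj(c1,X)[0]-p1).max()+np.abs(proj(c2,X)[0]-p2).max()
def blobs(c,box,f,amin=3):
    x0,y0,x1,y1=box; hsv=cv2.cvtColor(c['image'][y0:y1,x0:x1],cv2.COLOR_RGB2HSV).astype(int)
    m=f(hsv[...,0],hsv[...,1],hsv[...,2]).astype(np.uint8)
    n,l,s,ce=cv2.connectedComponentsWithStats(m)
    return [(s[i,4],ce[i]+[x0,y0],np.argwhere(l==i)[:,::-1]+[x0,y0]) for i in np.argsort(-s[:,4]) if i and s[i,4]>=amin]
def rect(c,pts,z):
    # rectangle of a mask on plane z: half-pixel-safe outline
    W=onz(c,pts,z)[:,:2]; m=W.mean(0); r=cv2.minAreaRect((W*1000).astype(np.float32)); 
    b=cv2.boxPoints(r); e=[b[1]-b[0],b[2]-b[1]]; v=max(e,key=np.linalg.norm)
    return np.array(r[0])/1000,m,np.array(r[1]),np.degrees(np.arctan2(v[1],v[0]))%180
E
python3 - <<'E'
from h import *
t,s=load('top0'),load('scene0')
red=lambda h,S,v:((h<8)|(h>172))&(S>120)&(v>90)
T=blobs(t,(395,205,435,222),red,2);S=blobs(s,(250,120,285,150),red,2)
for q in (T,S): print([(a,c.round(1)) for a,c,_ in q])
oak=lambda h,S,v:(h>8)&(h<28)&(S>50)&(v>130)
wh=lambda h,S,v:(S<60)&(v>150)
for n,c,box,f in (('oak',t,(275,160,320,202),oak),('white',t,(243,203,285,248),wh),('oak',s,(298,218,328,254),oak),('white',s,(358,212,388,248),wh)):
    b=blobs(c,box,f)[0]; print(n,b[0],rect(c,b[2],.016))
bk=lambda h,S,v:(v<50)
bl=lambda h,S,v:(h>100)&(h<130)&(S>90)&(v>40)
for c,box in((t,(315,210,360,255)),(s,(305,150,345,205))):
    for f in(bk,bl): print([(a,q.round(1)) for a,q,_ in blobs(c,box,f,8)][:5])
E
```

```text
[(np.int32(8), array([403. , 212.5])), (np.int32(7), array([423.7, 215. ]))]
[(np.int32(4), array([274.5, 139.5])), (np.int32(3), array([264.7, 132.7]))]
oak 494 (array([0.65100909, 0.01090288]), array([0.65077681, 0.01085189]), array([121.11915588,  62.20514679]), np.float32(48.45558))
white 509 (array([0.47641959, 0.1335712 ]), array([0.4761993 , 0.13360876]), array([121.45578003,  60.95947647]), np.float32(39.584938))
oak 478 (array([0.65135681, 0.01303746]), array([0.65356821, 0.01411957]), array([127.88843536,  58.9773407 ]), np.float32(48.23533))
white 467 (array([0.47560519, 0.13362784]), array([0.47505862, 0.13439495]), array([134.0980835 ,  62.52610016]), np.float32(39.343002))
[(np.int32(40), array([336.8, 230.6]))]
[(np.int32(189), array([331.7, 235.5])), (np.int32(94), array([340.8, 230.6]))]
[(np.int32(16), array([326.2, 163. ]))]
[(np.int32(238), array([324.3, 188.1]))]
```

Run:
```python
from h import *
t,s=load('top0'),load('scene0')
L=tri(t,(403,212.5),s,(274.5,139.5));R=tri(t,(423.7,215),s,(264.7,132.7));print('tips',L,R, np.linalg.norm(L[0]-R[0]))
for p,z in(((403,212.5),.168),((423.7,215),.168)): print(onz(t,[p],z))
for p in((274.5,139.5),(264.7,132.7)): print(onz(s,[p],.168))
print('grip',tri(t,(336.8,230.6),s,(326.2,163)), onz(t,[(336.8,230.6)],.153))
bk=lambda h,S,v:(v<50)
b=blobs(t,(315,210,360,255),bk)[0]; print('griprect',rect(t,b[2],.153))
bl=lambda h,S,v:(h>100)&(h<130)&(S>90)&(v>40)
B=blobs(t,(315,210,360,255),bl,8); print('bask',rect(t,np.vstack([B[0][2],B[1][2]]),.061))
al=lambda h,S,v:~((h>50)&(h<95)&(S>60))
f=blobs(t,(315,210,360,255),al,30)[0]; print('all',rect(t,f[2],.016))
br=lambda h,S,v:((h<18)|(h>170))&(S>60)&(v>30)&(v<150)
b=blobs(t,(315,205,365,258),br,3); print([(a,q.round(1)) for a,q,_ in b]); print(rect(t,np.vstack([q[2] for q in b]),.016))
# foot of stand
ft=lambda h,S,v:(S<40)&(v<110)
b=blobs(t,(380,180,425,225),ft,3); print([(a,q.round(1)) for a,q,_ in b]); print(rect(t,b[0][2],.012))
```

```text
tips (array([ 0.50713137, -0.36599084,  0.17281806]), np.float64(0.2383903286623763)) (array([ 0.49991236, -0.43871874,  0.16996881]), np.float64(0.2238985818933088)) 0.07314082121914588
[[ 0.50836333 -0.36738672  0.168     ]]
[[ 0.50061453 -0.43960734  0.168     ]]
[[ 0.5019425  -0.37211374  0.168     ]]
[[ 0.49768079 -0.44106422  0.168     ]]
grip (array([ 0.44449069, -0.1387778 ,  0.14679936]), np.float64(0.3155803264250494)) [[ 0.44410489 -0.13899369  0.153     ]]
griprect (array([ 0.44515338, -0.13809105]), array([ 0.44428777, -0.13889964]), array([39.41458893, 15.85124207]), np.float32(40.950592))
bask (array([ 0.44621606, -0.13710315]), array([ 0.44405093, -0.13565119]), array([110.77958679,  58.14277267]), np.float32(37.14431))
all (array([ 0.45264005, -0.13262939]), array([ 0.45210485, -0.13528249]), array([125.98244476,  68.96699524]), np.float32(37.144203))
[(np.int32(13), array([332.6, 244.9])), (np.int32(12), array([321.7, 223.4])), (np.int32(5), array([338.2, 244.2])), (np.int32(3), array([329.7, 217.7]))]
(array([ 0.45180109, -0.12882608]), array([ 0.4468972 , -0.11650192]), array([114.99080658,  50.68638229]), np.float32(32.85932))
[(np.int32(731), array([404.6, 206.3])), (np.int32(8), array([416.2, 192.8])), (np.int32(7), array([409., 192.]))]
(array([ 0.5656037 , -0.40935437]), array([ 0.56047671, -0.40698006]), array([129.91836548, 105.24890137]), np.float32(82.29711))
```

Emit:
{"api": "servo_tool", "payload": {"motion": [[0,32,-67.5,0,-129.3],[0,32,-67.5,0,-129.3],[0,32,-67.5,0,-129.3],[0,32,-67.5,0,-129.3],[0,32,-67.5,0,-129.3],[0,32,-67.5,0,-129.3],[0,32,-67.5,0,-129.3],[0,32,-67.5,0,-129.3],[0,32,-67.5,0,-129.3],[0,32,-67.5,0,-129.3],[0,32,-67.5,0,-129.3],[0,32,-67.5,0,-129.3],[0,32,-67.5,0,-129.3],[0,32,-67.5,0,-129.3],[0,32,-67.5,0,-129.3],[0,32,-67.5,0,-129.3],[0,32,-67.5,0,-129.3]], "squeeze": 20}}

```text
time_s: 2.22
ee_pos: [0.4452, -0.139, 0.4049]
eef_rot: [3.141, -0.0, 0.656]
force: [-0.1, -0.6, 1.0]
grip_width: 0.094
grip_force: 0.0
```

Run:
```python
from h import *
grab('scene','s1')
i=load('s1')['image'][:,:,::-1]; cv2.imwrite('pics/s1c.png',cv2.resize(i[90:220,250:400],(690,598),interpolation=cv2.INTER_CUBIC))
print(ctrl.get_obs()['ee_pos'])
```

```text
[ 0.44521166 -0.13907595  0.4048128 ]
```

View pics/s1c.png

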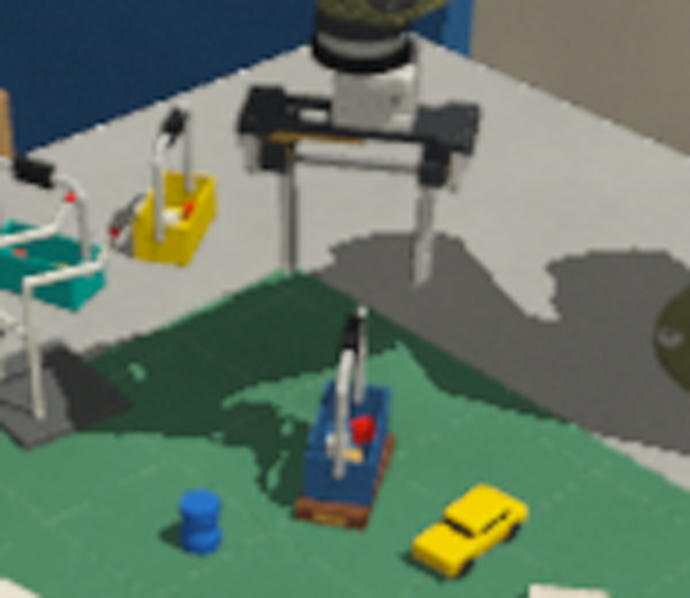

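The fingers, at crop x 290 and 425, straddle the grip at 353. Descending and closing.

Emit:
{"api": "servo_tool", "payload": {"motion": [[0,0,0,-4,0],[0,0,0,-8.4,0],[0,0,0,-8.4,0],[0,0,0,-8.4,0],[0.5,0,0,-8.4,0],[1,0,0,-8.4,0],[1,0,0,-8.4,0],[1,0,0,-8.4,0],[1,0,0,-8.4,0],[1,0,0,-8.4,0],[1,0,0,-8.4,0],[1,0,0,-8.4,0]], "squeeze": 25}}

```text
time_s: 3.78
ee_pos: [0.4453, -0.1395, 0.3206]
eef_rot: [-3.142, 0.0, 0.655]
force: [-0.1, -0.7, -0.3]
grip_width: 0.0176
grip_force: 0.0
```

Emit:
{"api": "servo_tool", "payload": {"motion": [[1,0,0,0,0],[1,0,0,0,0],[1,0,0,0,0],[1,0,0,0,0]]}}

```text
time_s: 4.28
ee_pos: [0.4453, -0.1395, 0.3206]
eef_rot: [-3.141, 0.0, 0.655]
force: [0.2, 0.5, -1.6]
grip_width: 0.013
grip_force: 25.0
```

Emit:
{"api": "servo_tool", "payload": {"motion": [[1,0,0,3,0],[1,0,0,6,0],[1,0,-5,6,10],[1,0,-10,6,20],[1,0,-15,6,30],[1,0,-19,6,40],[1,0,-22.5,6,45.5],[1,0,-25.6,6,45.5],[1,0,-25.6,6,45.5],[1,0,-25.6,6,45.5],[1,0,-25.6,6,45.5],[1,0,-25.6,6,45.5]]}}

```text
time_s: 5.78
ee_pos: [0.4454, -0.3949, 0.3809]
eef_rot: [3.141, 0.0, 1.45]
force: [1.0, 0.2, -1.9]
grip_width: 0.0129
grip_force: 25.0
```

Run:
```python
from h import *
s=grab('scene','s2'); t=grab('top','t2')
i=s['image'][:,:,::-1]; j=t['image'][:,:,::-1]
cv2.imwrite('pics/c2.png',np.hstack([cv2.resize(i[80:200,200:320],(400,400),interpolation=cv2.INTER_CUBIC),cv2.resize(j[160:280,330:450],(400,400),interpolation=cv2.INTER_CUBIC)]))
# dark base now uncovered
br=lambda h,S,v:~((h>50)&(h<95)&(S>60))&(v<140)
bs=lambda h,S,v:((h<25)|(h>165))&(S>50)&(v>25)
for c,box in((t,(308,203,365,262)),(s,(300,165,345,212))):
    b=blobs(c,box,bs,10); print([(a,q.round(1)) for a,q,_ in b][:3], rect(c,b[0][2],.016))
```

```text
[(np.int32(503), array([333.6, 233.2])), (np.int32(17), array([359.9, 258. ]))] (array([ 0.45246085, -0.13283403]), array([ 0.45197479, -0.1331282 ]), array([121.28020477,  59.83918381]), np.float32(33.20623))
[(np.int32(336), array([324.5, 193.2]))] (array([ 0.45384491, -0.1311581 ]), array([ 0.45623008, -0.1293976 ]), array([135.2348938 ,  61.65106201]), np.float32(33.091213))
```

View pics/c2.png

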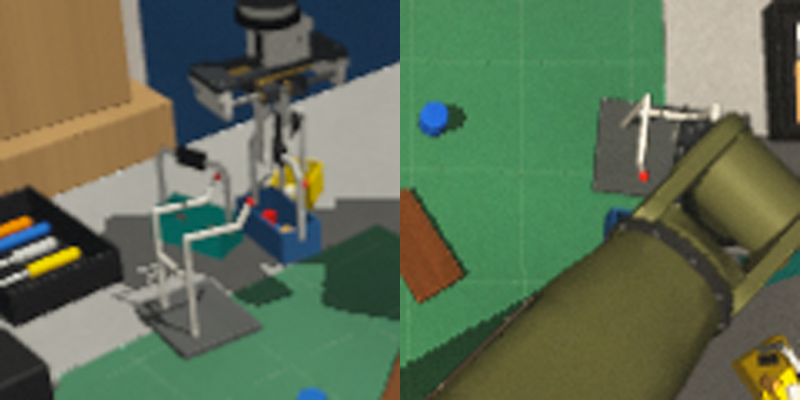

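The basket (box crop-left (280,225)) hangs in front of the two ball tips, with the tips level with its opening. The dark base is now clear at top (333.6,233.2). Moving in over the prongs.

Emit:
{"api": "servo_tool", "payload": {"motion": [[1,2,-0.3,0,0],[1,4,-0.5,0,0],[1,6,-0.8,0,0],[1,7.9,-1.0,0,0],[1,7.9,-1.0,0,0],[1,7.9,-1.0,0,0],[1,7.9,-1.0,-2,0],[1,7.9,-1.0,-3,0],[1,7.9,-1.0,-4,0],[1,7.9,-1.0,-4,0],[1,7.9,-1.0,-4,0]]}}

```text
time_s: 7.25
ee_pos: [0.5243, -0.4055, 0.3412]
eef_rot: [3.141, 0.0, 1.449]
force: [0.1, -0.2, -1.6]
grip_width: 0.0126
grip_force: 25.0
```

Run:
```python
from h import *
s=grab('scene','s3'); t=grab('top','t3')
i=s['image'][:,:,::-1]
cv2.imwrite('pics/c3.png',cv2.resize(i[90:190,220:330],(660,600),interpolation=cv2.INTER_CUBIC))
```

```text
(no output)
```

View pics/c3.png

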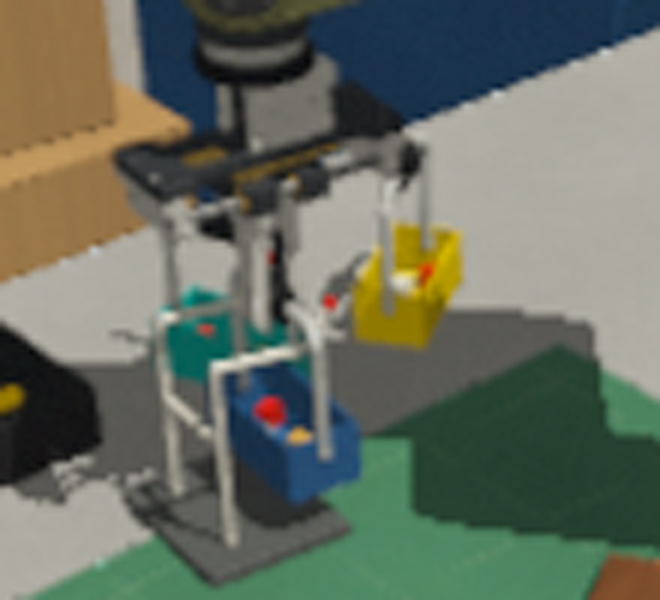

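The bar now lies just above the prongs, behind the ball at crop (330,300), with the leg outside the near prong. Lowering it gently.

Emit:
{"api": "servo_tool", "payload": {"motion": [[1,0,0,-0.5,0],[1,0,0,-0.8,0],[1,0,0,-1.0,0],[1,0,0,-1.0,0],[1,0,0,-1.0,0]]}}

```text
time_s: 7.98
ee_pos: [0.5243, -0.4055, 0.3308]
eef_rot: [3.141, 0.0, 1.449]
force: [0.1, 0.8, -2.0]
grip_width: 0.013
grip_force: 25.0
```

Emit:
{"api": "servo_tool", "payload": {"motion": [[1,0,0,-0.1,0],[1,0,0,-0.2,0],[1,0,0,-0.2,0]]}}

```text
time_s: 8.35
ee_pos: [0.5243, -0.4055, 0.3285]
eef_rot: [-3.141, -0.0, 1.449]
force: [-0.4, -0.7, -2.8]
grip_width: 0.0127
grip_force: 25.0
```

Emit:
{"api": "servo_tool", "payload": {"motion": [[1,0,0,-0.1,0],[1,0,0,-0.2,0],[1,0,0,-0.2,0]]}}

```text
time_s: 8.72
ee_pos: [0.5244, -0.4055, 0.3271]
eef_rot: [3.141, 0.001, 1.449]
force: [2.0, -0.7, 2.3]
grip_width: 0.0127
grip_force: 25.0
```

Contact: the force changed sign. Opening partly and rising.

Emit:
{"api": "servo_tool", "payload": {"motion": [[0.55,0,0,0,0],[0.55,0,0,0,0],[0.55,0,0,0,0],[0.55,0,0,0,0],[0.55,0,0,3,0],[0.55,0,0,7,0],[0.4,0,0,10,0],[0.3,0,0,10,0]]}}

```text
time_s: 9.72
ee_pos: [0.5242, -0.4054, 0.4291]
eef_rot: [3.138, 0.002, 1.449]
force: [0.7, 0.4, -0.3]
grip_width: 0.0594
grip_force: 0.0
```

Emit:
{"api": "servo_tool", "payload": {"motion": [[0,2,5,0,-5],[0,4,11,0,-10],[0,6,17,0,-17],[0,8,23,0,-24],[0,10,29,0,-30],[0,11.5,35,0,-34.6],[0,12.7,41.7,0,-34.6],[0,12.7,41.7,-5,-34.6],[0,12.7,41.7,-10,-34.6],[0,12.7,41.7,-10,-34.6],[0,12.7,41.7,-10,-34.6],[0,12.7,41.7,-10,-34.6]]}}

```text
time_s: 11.22
ee_pos: [0.6515, 0.0113, 0.329]
eef_rot: [3.139, -0.002, 0.845]
force: [-1.2, 0.6, -0.2]
grip_width: 0.0945
grip_force: 0.0
```

Run:
```python
from h import *
s=grab('scene','s4'); t=grab('top','t4')
i=s['image'][:,:,::-1]; j=t['image'][:,:,::-1]
cv2.imwrite('pics/c4.png',np.hstack([cv2.resize(i[100:260,220:350],(400,492),interpolation=cv2.INTER_CUBIC),cv2.resize(j[140:280,330:450],(400,467),interpolation=cv2.INTER_CUBIC)[:492] if 0 else cv2.resize(j[140:270,340:446],(400,492),interpolation=cv2.INTER_CUBIC)]))
o=ctrl.get_obs();print(o['ee_pos'],np.degrees(o['eef_rot']))
bs=lambda h,S,v:((h<25)|(h>165))&(S>50)&(v>25)
b=blobs(t,(308,203,365,262),bs,10); print(b[0][0],rect(t,b[0][2],.016))
```

```text
[0.65137774 0.011343   0.3283028 ] [ 1.79893097e+02 -8.89125055e-02  4.84155866e+01]
499 (array([ 0.45276074, -0.13252094]), array([ 0.45244795, -0.132628  ]), array([120.46080017,  59.9241333 ]), np.float32(33.060074))
```

View pics/c4.png

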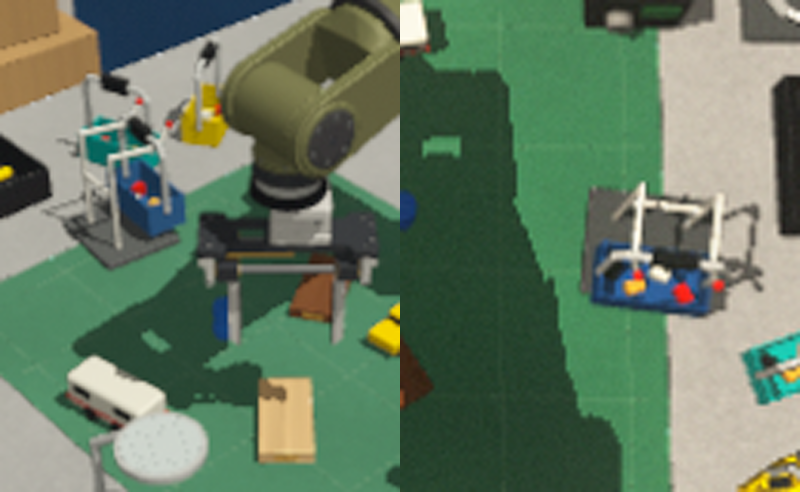

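The blue basket hangs by its bar across both prongs (right crop (660,265)). The fingers are above the oak base. Descending.

Emit:
{"api": "servo_tool", "payload": {"motion": [[0,-0.05,0,-4,0],[0,-0.05,0,-8,0],[0,-0.05,0,-11,0],[0,-0.05,0,-12.5,0],[0,-0.05,0,-12.5,0],[0,-0.05,0,-12.5,0],[0.3,-0.05,0,-12.5,0],[0.6,-0.05,0,-12.5,0],[0.6,-0.05,0,-12.5,0],[0.6,-0.05,0,-12.5,0],[0.6,-0.05,0,-12.5,0]], "squeeze": 15}}

```text
time_s: 12.7
ee_pos: [0.651, 0.0116, 0.2025]
eef_rot: [3.141, -0.001, 0.845]
force: [-0.8, 1.3, 5.6]
grip_width: 0.0599
grip_force: 18.2
```

Emit:
{"api": "servo_tool", "payload": {"motion": [[0.6,0,0,4,0],[0.6,0,0,8,0],[0.6,-5,-3.6,8,-4],[0.6,-10,-7.2,8,-8],[0.6,-15,-10.8,8,-12],[0.6,-19.9,-14.4,8,-15.3],[0.6,-19.9,-14.4,6,-15.3],[0.6,-19.9,-14.4,4,-15.3],[0.6,-19.9,-14.4,4,-15.3],[0.6,-19.9,-14.4,4,-15.3]]}}

```text
time_s: 13.95
ee_pos: [0.452, -0.1325, 0.2423]
eef_rot: [3.141, -0.0, 0.578]
force: [0.2, -0.0, -0.1]
grip_width: 0.0601
grip_force: 15.0
```

Run:
```python
from h import *
s=grab('scene','s5'); t=grab('top','t5')
i=s['image'][:,:,::-1]; j=t['image'][:,:,::-1]
cv2.imwrite('pics/c5.png',np.hstack([cv2.resize(i[130:230,270:370],(400,400),interpolation=cv2.INTER_CUBIC),cv2.resize(j[190:290,280:380],(400,400),interpolation=cv2.INTER_CUBIC)]))
o=ctrl.get_obs();print(o['ee_pos'],np.degrees(o['eef_rot']),o['force'])
```

```text
[ 0.4520352  -0.13243685  0.24238494] [ 1.79945392e+02 -3.96238686e-02  3.31483156e+01] [ 0.19686527 -0.13160649 -0.78460323]
```

View pics/c5.png

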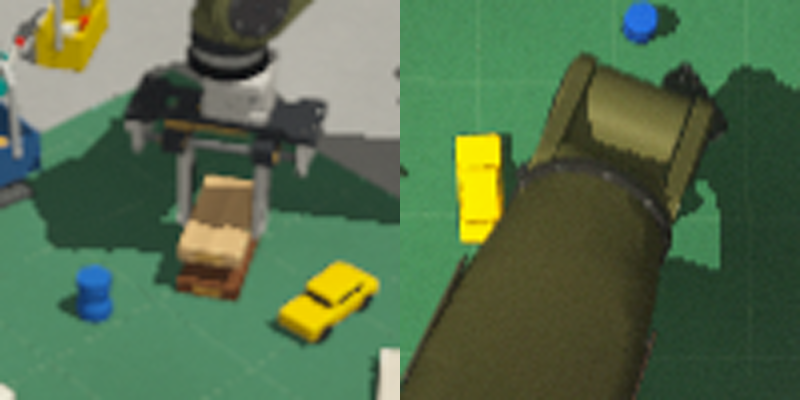

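The oak base is held level, aligned about 24 mm above the dark one. Lowering it to contact.

Emit:
{"api": "servo_tool", "payload": {"motion": [[0.6,0,-0.03,-1,0],[0.6,0,-0.03,-1.8,0],[0.6,0,-0.03,-2.2,0],[0.6,0,-0.03,-2.35,0],[0.6,0,-0.03,-2.35,0],[0.6,0,-0.03,-2.35,0]]}}

```text
time_s: 14.8
ee_pos: [0.4517, -0.1327, 0.2184]
eef_rot: [-3.141, 0.0, 0.578]
force: [-4.0, 1.7, 6.3]
grip_width: 0.06
grip_force: 16.6
```

Emit:
{"api": "servo_tool", "payload": {"motion": [[0.3,0,0,0,0],[0.1,0,0,0,0],[0,0,0,0,0],[0,0,0,0,0],[0,0,0,5,0],[0,0,0,10,0],[0,1,6,12,2],[0,1.5,12,12,4],[0,2,18,12,6],[0,2.5,24,12,6.4],[0,2.5,26.6,12,6.4],[0,2.5,26.6,12,6.4],[0,2.5,26.6,12,6.4],[0,2.5,26.6,12,6.4]]}}

```text
time_s: 16.55
ee_pos: [0.4769, 0.1322, 0.3382]
eef_rot: [3.142, 0.0, 0.689]
force: [0.7, 0.6, -0.6]
grip_width: 0.0939
grip_force: 0.0
```

Run:
```python
from h import *
s=grab('scene','s6'); t=grab('top','t6')
o=ctrl.get_obs();print(o['ee_pos'],np.degrees(o['eef_rot']))
oak=lambda h,S,v:(h>8)&(h<28)&(S>50)&(v>130)
wh=lambda h,S,v:(S<60)&(v>150)
for c,bx in((t,(308,203,365,262)),(s,(300,165,345,212))):
  b=blobs(c,bx,oak,10); print([q[0] for q in b],rect(c,b[0][2],.032))
b=blobs(s,(358,212,388,248),wh)[0]; print('white',b[0],rect(s,b[2],.016))
i=s['image'][:,:,::-1]; j=t['image'][:,:,::-1]
cv2.imwrite('pics/c6.png',np.hstack([cv2.resize(i[160:240,300:400],(400,320),interpolation=cv2.INTER_CUBIC),cv2.resize(j[200:264,300:380],(400,320),interpolation=cv2.INTER_CUBIC)]))
```

```text
[0.47688484 0.13241109 0.33821897] [ 1.79996373e+02 -3.88736388e-03  3.94585220e+01]
[np.int32(351)] (array([ 0.45245874, -0.13321375]), array([ 0.44871906, -0.1330477 ]), array([117.78352356,  57.55497742]), np.float32(33.04229))
[np.int32(41), np.int32(26)] (array([ 0.49758774, -0.10002489]), array([ 0.49665972, -0.09590815]), array([26.25019264, 51.7711792 ]), np.float32(113.091125))
white 449 (array([0.47560519, 0.13362784]), array([0.47555097, 0.13588662]), array([134.0980835 ,  62.52610016]), np.float32(39.343002))
```

View pics/c6.png

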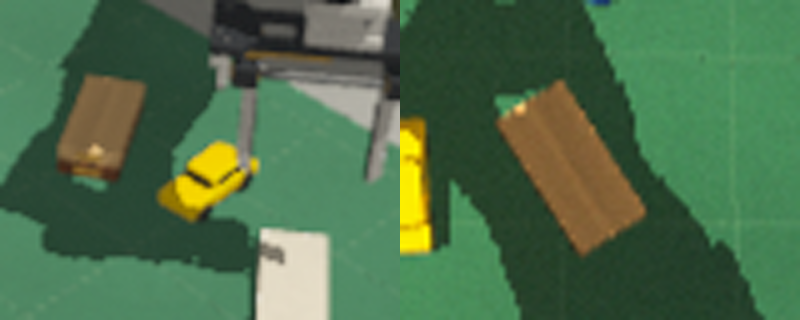

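The oak lies flush on the dark base: (0.4525,-0.1332, 33.0°) against (0.4526,-0.1327, 33.1°). Now the white base.

Emit:
{"api": "servo_tool", "payload": {"motion": [[0,-0.05,0.12,-4,0],[0,-0.05,0.12,-8,0],[0,-0.05,0.12,-12,0],[0,-0.05,0.12,-13.5,0],[0,-0.05,0.12,-13.5,0],[0,-0.05,0.12,-13.5,0],[0.3,-0.05,0.12,-13.5,0],[0.6,-0.05,0.12,-13.5,0],[0.6,-0.05,0.12,-13.5,0],[0.6,-0.05,0.12,-13.5,0],[0.6,-0.05,0.12,-13.5,0]], "squeeze": 15}}

```text
time_s: 18.02
ee_pos: [0.4763, 0.1344, 0.2032]
eef_rot: [3.142, -0.0, 0.69]
force: [-0.3, -1.0, 1.3]
grip_width: 0.0597
grip_force: 15.0
```

Emit:
{"api": "servo_tool", "payload": {"motion": [[0.6,0,0,5,0],[0.6,0,0,10,0],[0.6,-0.5,-6,10,-2],[0.6,-1,-12,10,-4],[0.6,-1.5,-18,10,-6.4],[0.6,-2,-23,10,-6.4],[0.6,-2.36,-26.7,10,-6.4],[0.6,-2.36,-26.7,7,-6.4],[0.6,-2.36,-26.7,5,-6.4],[0.6,-2.36,-26.7,4,-6.4],[0.6,-2.36,-26.7,3.6,-6.4],[0.6,-2.36,-26.7,3.4,-6.4],[0.6,-2.36,-26.7,3.4,-6.4],[0.6,-2.36,-26.7,3.4,-6.4]]}}

```text
time_s: 19.77
ee_pos: [0.4528, -0.1326, 0.2375]
eef_rot: [3.141, -0.0, 0.578]
force: [0.2, -0.2, -1.5]
grip_width: 0.0598
grip_force: 15.0
```

Emit:
{"api": "servo_tool", "payload": {"motion": [[0.6,0,0,-0.1,0],[0.6,0,0,-0.2,0],[0.6,0,0,-0.2,0],[0.6,0,0,-0.2,0]]}}

```text
time_s: 20.27
ee_pos: [0.4527, -0.1326, 0.2352]
eef_rot: [3.142, -0.0, 0.578]
force: [-0.5, 0.5, 0.5]
grip_width: 0.0598
grip_force: 15.0
```

Emit:
{"api": "servo_tool", "payload": {"motion": [[0.6,0,0,-0.05,0],[0.6,0,0,-0.05,0]]}}

```text
time_s: 20.52
ee_pos: [0.4527, -0.1326, 0.2352]
eef_rot: [3.141, -0.0, 0.578]
force: [-4.6, 2.2, 9.9]
grip_width: 0.0598
grip_force: 15.0
```

Contact. Releasing, rising and moving clear.

Emit:
{"api": "servo_tool", "payload": {"motion": [[0.3,0,0,0.05,0],[0.1,0,0,0.05,0],[0,0,0,0.05,0],[0,0,0,0.05,0],[0,0,0,5,0],[0,0,0,10,0],[0,0,6,14,0],[0,0,12,16,0],[0,0,18,16,0],[0,-2,24,16,0],[0,-4,30,16,0],[0,-8,36,16,0],[0,-12,42,16,0],[0,-16,48,16,0],[0,-16,48,16,0],[0,-16,48,16,0]]}}

```text
time_s: 22.52
ee_pos: [0.2914, 0.3488, 0.3945]
eef_rot: [-3.141, 0.0, 0.582]
force: [0.5, -0.1, 0.6]
grip_width: 0.0937
grip_force: 0.0
```

Run:
```python
from h import *
s=grab('scene','s7'); t=grab('top','t7')
wh=lambda h,S,v:(S<70)&(v>130)
b=blobs(t,(308,203,365,262),wh,10); print([q[0] for q in b],rect(t,b[0][2],.048))
ng=lambda h,S,v:~((h>45)&(h<95)&(S>60))
b=blobs(t,(313,203,365,262),ng,10); print('all',[q[0] for q in b],rect(t,b[0][2],.048))
i=s['image'][:,:,::-1]; j=t['image'][:,:,::-1]
cv2.imwrite('pics/c7.png',np.hstack([cv2.resize(i[110:225,235:365],(430,380),interpolation=cv2.INTER_CUBIC),cv2.resize(j[170:290,310:430],(370,380),interpolation=cv2.INTER_CUBIC)]))
```

```text
[np.int32(531)] (array([ 0.45237448, -0.13312549]), array([ 0.45249199, -0.13290991]), array([121.87873077,  60.68983078]), np.float32(33.31236))
all [np.int32(585)] (array([ 0.45087976, -0.13332997]), array([ 0.45022492, -0.13331932]), array([123.8164444 ,  66.04968262]), np.float32(33.063038))
```

View pics/c7.png

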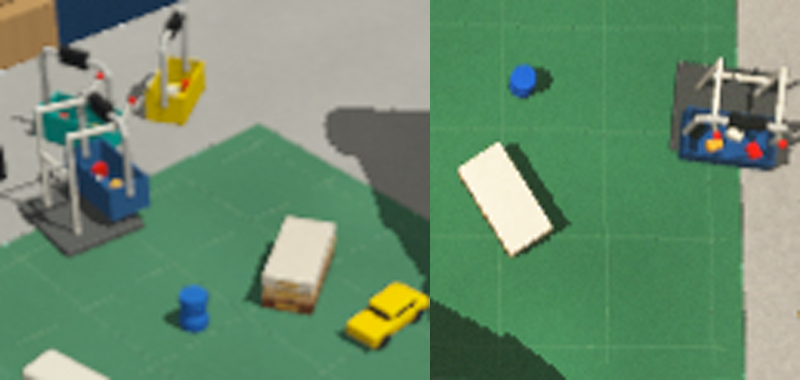

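The pile (left crop (298,265)) is square and flush, and the white base at (0.4524,-0.1330, 33.3°) matches the dark one. The basket hangs on both prongs.

```bash
python3 -c "
from station import ctrl
print(ctrl.hand_in())"
```

```text
the job is handed in; nothing more can be done
None
```

The job is handed in at about 23 s of the 69 s allowed: the blue basket hangs on both prongs, and the oak and white bases sit on the unmoved dark base, flush to within about 1 mm and 0.5° as measured from the camera images.

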